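# Fish the lamp-clamp washer out from under the wire guard

### The arm

A 6-joint arm with a two-finger parallel gripper is mounted at the origin on the work surface. World frame = base frame: x ahead of the robot, y to its left, z up, the work surface at z = 0. Lengths are in mm, angles in rad, forces in N, time in s.
With the tool pointing down it reaches from about 350 to 775 mm from the base axis. Payload 7.3 kg.
Tool frame: the origin (TCP) lies midway between the tips of the shut fingers; the grasp point (between the pads) lies 19 mm behind it; x points along the fingers, y is the direction in which the jaws open and shut, and the axes are right-handed (so a half turn about x gives the same grasp; the last joint's range is limited). The gripper opens to 92 mm and grips with 3 to 60 N. Pads are 19 mm wide; open, the fingers measure 130 mm over their backs; the gripper's body (75 mm by 190 mm) begins 47 mm behind the grasp point.
Start: joints at [1.075, 0.342, 1.524, -0, 1.275, -0.146], TCP at [179.909, 493.232, 226.741] pointing down, gripper open.
Joint ranges: [-2.53, 2.53], [-0.77, 2.02], [0.04, 2.7], [-1, 4.14], [0.28, 2.66], [-3.11, 3.11]. Speed limits (rad/s): [2.57, 2.57, 3.14, 3.14, 3.14, 3.14].

### API

Orientations are given as [roll, pitch, yaw] about the fixed x, y, z axes, in that order (R = Rz(yaw) Ry(pitch) Rx(roll)).
In Python, from plant import get_obs, capture, close_job gives the robot as it stands. The module is installed in compiled form; this text tells all that it offers.
- The arm moves only by the tool send_rows, never from a script. Its argument "moves" is a list of rows, each a list of 4 numbers: the shift along the tool's x, y, z in mm, then the turn about the tool's x in degrees. In form: [[tx, ty, tz, yaw], ...]. A call has 1 to 8 rows; each row shifts and turns the commanded pose from where the row before left it, along the tool's axes as they then stand; what a row does not reach is not made up. A row lasts 1/8 s, in which the tool goes at most 62.5 mm and 10.7 degrees, less where a joint would pass 70% of its speed; a pose out of reach is approached as far as the arm can. A call with a gripper value outside its range is refused whole. "hand" is the opening, from 0 (shut) to 1 (fully open), set as the call begins (left out, the last holds). The fingers move at their own pace and stop on an object; the grip force is fixed at half the most. Time passes only in rows, so rows that do not move let the fingers close. It gives the time, the measured TCP pose, the force and the opening at its end, in the units of the state.
- get_obs(): the state, without advancing time (a new reading comes with each control period).
- capture(name): name is "scene" or "top" or "wrist"; returns a dict with "image" (420x560x3 uint8, red, green, blue), "K" (3x3 intrinsics, pixels), "position" and "attitude" of the camera in the world; the wrist camera has in their place "mount" (4x4, takes a point from camera to tool coordinates, whose origin is the TCP and whose axes are the tool frame's). Camera axes: x right, y down, z forward; pixel columns grow to the right and rows downward; lengths in mm; the calibration is good to about 2 mm. A picture is of the moment at which its call begins: read the wrist's pose just before it. There is no depth.
- close_job(): hands the job in, once; it reports no verdict.
The state is a dict: "time": time; "joint_positions": joint angles; "dq": joint speeds; "tau": joint torques, N m; "tool_pos": TCP position; "tcp_rot": TCP orientation; "contact_force": force on the tool from outside, world axes, zero at the start; "moment": the same for the moment, N m; "grip_width": finger opening in mm.
Only numpy, scipy, OpenCV 4.12 (cv2) and the standard library are available. Lean on these libraries where they do the work, as an engineer would, in place of code of your own. Each camera call takes 0.05 s, during which the arm holds its last target. There are 200 camera calls.

### The job

The steel washer of the desk-lamp clamp has dropped under the fixed wire guard on the desk: take the hooked rod from its wooden rest, reach in under the guard and, touching the washer with the hook only, draw it out along the desk until it comes up snug against the flat stop bar in front of the guard. Feel for the bar and keep the washer pulled gently against it, with about 5 N, for a second; never push hard on the guard or the bar. Then lay the rod back in its rest, hook down, leaving the washer flat against the bar, and leave the other things on the desk alone.

Things in the scene. Friction and masses are not known exactly. Their poses are not given: they have to be found in the camera images.
- guard: Fixed cage of dark steel wire, 180 mm wide (x), 165 mm deep (y), the desk its floor. Origin on the desk under the middle of its open mouth; +y points into the cage. Wire walls at x = -90, x = +90 and y = +165 mm. Clamped across two wires in front of the mouth is a rigid stop bar; its face towards the cage is somewhere from y = -140 to -90 mm, changes every time and is not reported: feel for it.
- roof_front (a point): Middle of the front edge wire of the guard's roof, 98 mm above the desk, right over the guard's origin. The roof is of 5 mm wires 30 mm apart along the guard's y; its underside is 95 mm above the desk and the mouth below it is open.
- runners_end (a point): Desk point midway between the outer ends of the two runner wires: guard x = 0, y = -170 mm. The 6 mm runners lie at guard x = -90 and +90 mm, 30 mm above the desk, from the mouth to here. The flat stop bar across them is 190 mm wide, 6 mm thick, bottom 2 mm and top 14 mm above the desk; its end clips are 38 mm high. It does not yield to a pull under 16 N.
- washer: Loose plain steel washer lying flat on the desk under the guard, 60 mm outside, hole 28 mm, 6 mm thick, about 100 g. Origin at the centre of its underside, z up.
- rod: Loose hooked rod, about 110 g, lying level in the rest. Origin on its axis in the middle of the handle; +x along the rod towards the hook, z up. Wooden handle 100 mm long (x -50 to +50), 20 mm wide (y), 24 mm high (z). Then an 8 mm round aluminium shank on the axis to x = 200 mm, where an 8 mm leg turns straight down (-z); its round end is 55 mm below the axis.
- rest: Fixed plywood rest. Origin on the desk; the rod in its place has its origin 65 mm above this one and the same x direction. Two 14 mm thick posts with flared notches: at x = -42 mm for the handle (seat 53 mm high, 25 mm wide), at x = +78 mm for the shank (seat 61 mm high, 13 mm wide); notch sides rise 18 mm above the seats.
- mug: Bystander: white mug, 80 mm across, 90 mm high; origin at the centre of its underside.
- tape_roll: Bystander: cardboard tape core lying flat, 100 mm across, 25 mm high; origin at the centre of its underside.
- soap_box: Bystander: small paper box 90 x 60 x 35 mm; origin at the centre of its underside.
Things that resemble listed ones, but are neither listed nor needed, are in the scene too. There is more than one size of the washer; the one meant has the size given above.

How it is judged:
By the outcome, as a careful person would: the job done as asked, in the order asked, and still so for the second after the job is handed in, with the robot touching nothing.
It also fails if it takes over 67 s, if anything falls off the work surface, if the arm or the gripper's body presses on something with over 40 N, if the wrist force passes 120 N, or if a joint passes its speed limit or range.

## Working session

There is one attempt and no reset: what is moved stays moved. The work goes in short steps, Python scripts to look and compute and a tool call to move; the robot and the scene stay as the last step left them, time stands still between calls to the robot, and variables do not carry over. Pictures are saved under pics/ and viewed, about 8 in all and at most 12, crops included, and the job is handed in when it is done.

Besides the shell and the picture viewer there is one more tool, called after "Emit:" as name(argument=value, ...), one argument or row to a line, values as JSON. send_rows: Moves the arm, as the interface text tells. Its arguments: {"type":"object","properties":{"moves":{"type":"array","items":{"type":"array","items":{"type":"number"}}},"hand":{"type":"number"}},"required":["moves"]}

```bash
mkdir -p pics; cat > h.py <<'E'
import numpy as np, cv2
from plant import get_obs, capture
from scipy.spatial.transform import Rotation as R
def rot(a):
    a=np.array(a,float)
    return a if a.shape==(3,3) else (R.from_euler('xyz',a).as_matrix() if a.size==3 else R.from_quat(a).as_matrix())
def cam(name):
    o=get_obs(); c=capture(name)
    if 'mount' in c:
        T=np.eye(4);T[:3,:3]=rot(o['tcp_rot']);T[:3,3]=o['tool_pos'];T=T@np.array(c['mount']);A,p=T[:3,:3],T[:3,3]
    else: A,p=rot(c['attitude']),np.array(c['position'])
    return c['image'],np.array(c['K']),A,p
def save(n,name):
    im,K,A,p=cam(n);cv2.imwrite(f'pics/{name}.png',im[:,:,::-1]);np.savez(f'pics/{name}.npz',K=K,A=A,p=p,im=im);return im,K,A,p
def load(name):
    d=np.load(f'pics/{name}.npz');return d['im'],d['K'],d['A'],d['p']
def ray(u,v,z,K,A,p):
    d=A@np.linalg.solve(K,[u,v,1.]);return p+d*(z-p[2])/d[2]
def proj(P,K,A,p):
    q=K@(A.T@(np.array(P,float)-p));return q[:2]/q[2]
E
python3 - <<'E'
from h import *
c=capture('scene');print(c['position'],c['attitude'])
for n in('scene','top','wrist'):
    im,K,A,p=save(n,n+'0');print(n,K.tolist(),A.round(3).tolist(),p.round(1))
o=get_obs();print(o)
E
```

```text
[828.41828721 442.97792063 859.196678  ] [-2.5423975  -0.00743603  2.54195443]
scene [[381.7274227580119, 0.0, 286.27244846689615], [0.0, 381.7274227580119, 216.38456670677942], [0.0, 0.0, 1.0]] [[-0.826, 0.463, -0.323], [0.564, 0.684, -0.462], [0.007, -0.564, -0.826]] [828.4 443.  859.2]
top [[419.69892263486753, 0.0, 278.43838319071915], [0.0, 419.69892263486753, 213.15556780038258], [0.0, 0.0, 1.0]] [[-0.028, -0.994, 0.11], [-0.999, 0.025, -0.022], [0.019, -0.111, -0.994]] [ 393.9   28.2 1205. ]
wrist [[357.41183914336756, 0.0, 276.59313364854194], [0.0, 357.41183914336756, 215.54224758716225], [0.0, 0.0, 1.0]] [[0.344, 0.904, 0.256], [0.939, -0.33, -0.095], [-0.002, 0.273, -0.962]] [111.5 519.  383.8]
{'time': 0.2, 'joint_positions': array([ 1.07496415e+00,  3.42455381e-01,  1.52462218e+00, -1.73135230e-05,
        1.27541117e+00, -1.45971109e-01]), 'dq': array([ 0.00030565, -0.00260117, -0.00288235, -0.00150801,  0.00027968,
       -0.00050369]), 'tau': array([ 1.02857673e-03, -4.31087601e+01, -2.44157660e+01,  7.16619054e-02,
        5.39541815e-02, -1.05513550e-04]), 'tool_pos': array([179.81294769, 493.00383063, 226.32156196]), 'tcp_rot': array([-1.6982898 ,  1.5699001 , -2.04814582]), 'contact_force': array([-0.92522923,  0.12367234,  0.18956139]), 'moment': array([-0.0148623 , -0.07106016,  0.04164357]), 'grip_width': 91.8423320024699}
```

View pics/top0.png

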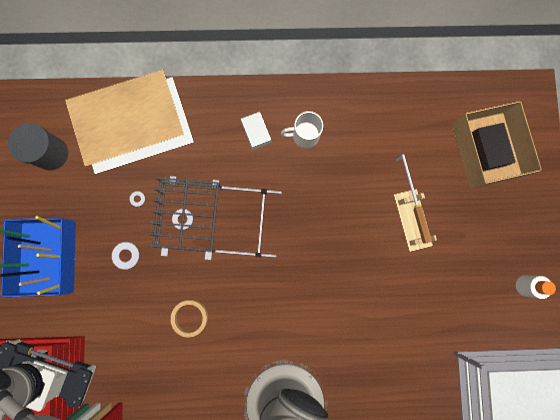

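View pics/scene0.png

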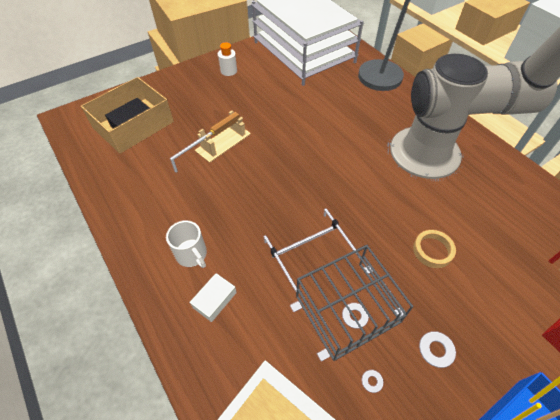

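The top view shows the guard around (188,217) with its mouth to the right and the bar at about (262,222). The washer is at (182,219), and the rest and rod run from (425,235) to the hook at (402,157). I'll zoom in for measuring.

```bash
python3 - <<'E'
from h import *
im,K,A,p=load('top0')
a=cv2.resize(im[165:270,140:290],None,fx=5.3,fy=5.3,interpolation=cv2.INTER_CUBIC)[:,:,::-1]
cv2.imwrite('pics/a.png',a)
b=cv2.resize(im[145:255,370:470],None,fx=5.4,fy=5.4,interpolation=cv2.INTER_CUBIC)[:,:,::-1]
cv2.imwrite('pics/b.png',b)
E
```

```text
(no output)
```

View pics/a.png

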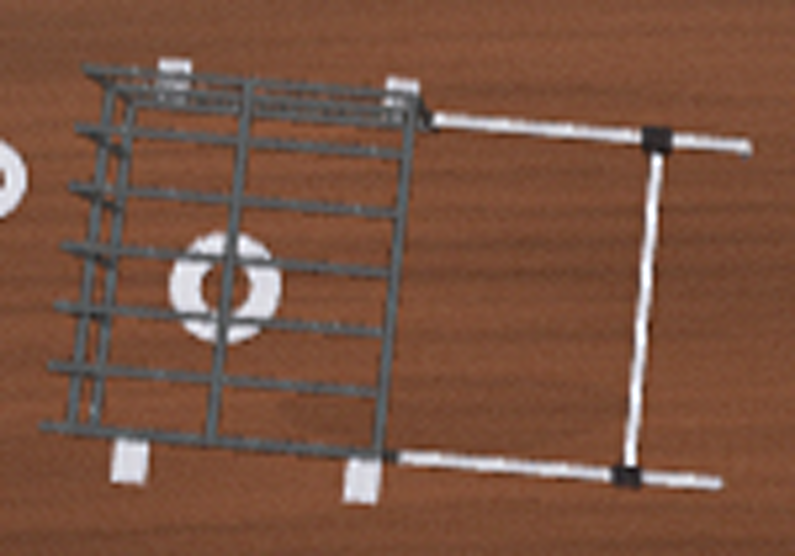

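View pics/b.png

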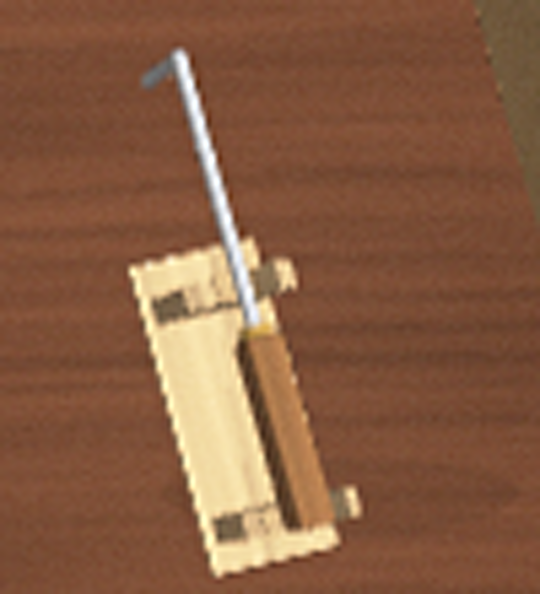

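```bash
python3 - <<'E'
from h import *
im,K,A,p=load('top0')
fa=lambda x,y,z:ray(140+(x+.5)/5.3-.5,165+(y+.5)/5.3-.5,z,K,A,p)
fb=lambda x,y,z:ray(370+(x+.5)/5.4-.5,145+(y+.5)/5.4-.5,z,K,A,p)
rf1,rf2=fa(412,95,98),fa(379,450,98); re1,re2=fa(750,148,30),fa(720,484,30)
print('roof',rf1,rf2,np.linalg.norm(rf1-rf2)); print('run',re1,re2,np.linalg.norm(re1-re2))
bar=fa(658,145,14),fa(631,470,14);print('bar',bar)
m=(rf1+rf2)/2;e=(re1+re2)/2;d=(m-e)[:2];print('mid',m,e,'len',np.linalg.norm(d),'ydir',np.degrees(np.arctan2(d[1],d[0])))
x=(rf2-rf1)[:2];print('xdir',np.degrees(np.arctan2(x[1],x[0])),np.degrees(np.arctan2(*(re2-re1)[1::-1])))
w=fa(225,287,6);print('washer',w, np.linalg.norm(fa(168,287,6)-fa(282,287,6)))
h=fb(180,55,65);s=fb(257,328,65);print('hook',h,'sh',s,np.linalg.norm(h-s),np.degrees(np.arctan2(*(h-s)[1::-1])))
print('handle top front',fb(261,333,77),fb(285,333,77),'rear',fb(305,525,77),fb(333,521,77))
print('tip',fb(148,80,10))
# guard y of washer & bar
yd=d/np.linalg.norm(d)
for P in (w,)+bar: print((P-m)[:2]@yd,(P-m)[:2]@[yd[1],-yd[0]])
# verify with scene
im,K,A,p=load('scene0')
for P in(w,m,e,h,s): print(proj(P,K,A,p))
E
```

```text
roof [603.283477   164.85017175  98.        ] [425.55820761 183.1908476   98.        ] 178.66911252431098
run [583.03466027  -6.60476684  30.        ] [404.82547732  14.23899243  30.        ] 179.42400950394932
bar (array([588.48390472,  42.69787168,  14.        ]), array([413.69696099,  61.24395781,  14.        ]))
mid [514.42084231 174.02050968  98.        ] [493.9300688    3.81711279  30.        ] len 171.4324009931012 ydir 83.13520391584697
xdir 174.10811622761443 173.32886337470225
washer [518.06969661 277.99514231   6.        ] 61.23203816147206
hook [ 675.59320768 -348.79985287   65.        ] sh [ 532.41215456 -379.66669288   65.        ] 146.47039217336047 12.165589421583759
handle top front [ 528.35988617 -377.24151779   77.        ] [ 528.05107955 -389.4384399    77.        ] rear [ 431.07506379 -393.11788099   77.        ] [ 432.6921615  -407.35923372   77.        ]
tip [ 675.76973811 -348.72791653   10.        ]
103.66537135643362 -8.805063931312768
-121.52865803796689 89.22868226926438
-124.00726077645804 -86.52196364239276
[354.1798306  313.75179277]
[331.74139252 261.08540352]
[294.75511372 221.1713165 ]
[169.8909839  157.78147499]
[210.11246819 131.45505301]
```

```bash
cat >> h.py <<'E'
def hd():
    m=rot(get_obs()['tcp_rot']);return np.degrees(np.arctan2(m[1,1],m[0,1])),m
def delta(x,y,z):
    o=get_obs();_,m=hd();return (m.T@(np.array([x,y,z])-o['tool_pos'])).round(2)
E
python3 - <<'E'
from h import *
h,m=hd();print(h,m.round(3).tolist());print(delta(500,100,230),(m.T@np.array([0,-487,-80])).round(1))
E
```

```text
69.95472968344055 [[-0.0, 0.343, 0.939], [-0.001, 0.939, -0.343], [-1.0, -0.001, -0.0]]
[  -3.5  -259.45  435.5 ] [  80.4 -457.4  166.9]
```

Emit:
send_rows(
  moves=[
    [0,-28.8,48.4,0],
    [0,-28.8,48.4,0],
    [0,-28.8,48.4,0],
    [0,-28.8,48.4,0],
    [0,-28.8,48.4,0],
    [0,-28.8,48.4,0],
    [0,-28.8,48.4,0],
    [0,-28.8,48.4,0],
  ],
  hand=1,
)

```text
time: 1.2
tool_pos: [465.6, 142.5, 226.7]
tcp_rot: [1.368, 1.57, 1.018]
contact_force: [0.6, 0.7, 0.5]
grip_width: 91.7
```

Emit:
send_rows(
  moves=[
    [0,-28.8,48.4,0],
    [10,-57.2,20.9,0],
    [10,-57.2,20.9,0],
    [10,-57.2,20.9,0],
    [10,-57.2,20.9,0],
    [10,-57.2,20.9,0],
    [10,-57.2,20.9,0],
    [10,-57.2,20.9,0],
  ],
)

```text
time: 2.2
tool_pos: [500.2, -327.8, 156.2]
tcp_rot: [1.786, 1.57, 1.436]
contact_force: [0.0, -0.1, 0.5]
grip_width: 91.8
```

Emit:
send_rows(
  moves=[
    [10,-57.2,20.9,0],
    [0,0,0,10.6],
    [0,0,0,10.6],
    [0,0,0,10.6],
    [0,0,0,10.6],
    [0,0,0,10.6],
    [0,0,0,10.6],
    [0,0,0,10.6],
  ],
)

```text
time: 3.2
tool_pos: [500.5, -386.6, 146.4]
tcp_rot: [-2.397, 1.57, 2.235]
contact_force: [0.0, -0.5, -0.6]
grip_width: 91.8
```

Emit:
send_rows(
  moves=[
    [0,0,0,10.6],
    [0,0,0,10.6],
    [0,0,0,10.6],
    [0,0,0,10.6],
    [0,0,0,10.6],
    [0,0,0,10.6],
    [0,0,0,10.2],
    [0,0,0,0],
  ],
)

```text
time: 4.2
tool_pos: [500.5, -386.7, 146.4]
tcp_rot: [-1.126, 1.57, 2.226]
contact_force: [0.4, 0.4, -0.5]
grip_width: 92.1
```

```bash
python3 - <<'E'
from h import *
save('wrist','w1');print(hd()[0],get_obs()['tool_pos'],get_obs()['joint_positions'].round(2),get_obs()['contact_force'])
im,K,A,p=load('w1')
for P in([480,-391,77],[530,-380,77],[433,-401,77]):print(proj(P,K,A,p))
E
```

```text
-77.8290825306595 [ 500.47224456 -386.6564051   146.41051896] [-0.78  0.6   1.32  0.    1.22  0.58] [0.45876869 0.56194536 0.34552667]
[277.24642832 259.04438167]
[276.7233472  185.21985446]
[277.22457996 321.06286036]
```

View pics/w1.png

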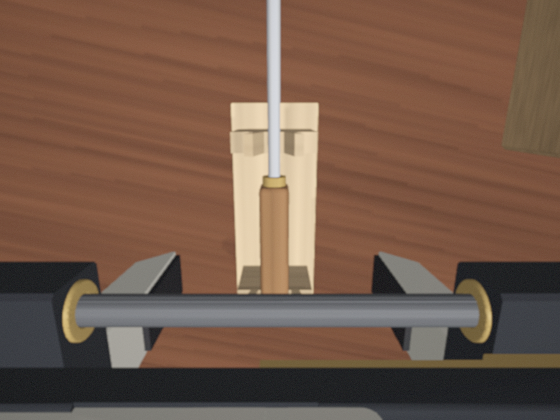

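```bash
python3 - <<'E'
from h import *
im,K,A,p=load('w1');_,m=hd();o=get_obs()
hsv=cv2.cvtColor(im,cv2.COLOR_RGB2HSV)
for r in(205,225,245,270):print(r,im[r,252:298,2].tolist())
for z in(77,65):
  for u,v in((261,225),(288,225),(274.5,190),(274,270),(273.5,60)):
    P=ray(u,v,z,K,A,p);print(z,P.round(1),(m.T@(P-o['tool_pos'])).round(2))
E
```

```text
205 [176, 178, 177, 179, 179, 182, 171, 129, 84, 80, 91, 98, 97, 97, 97, 96, 95, 95, 92, 91, 91, 93, 95, 96, 98, 97, 101, 101, 104, 101, 103, 107, 104, 99, 92, 88, 115, 155, 172, 174, 174, 176, 178, 180, 180, 183]
225 [178, 176, 178, 178, 179, 180, 171, 134, 87, 82, 89, 96, 94, 97, 98, 97, 97, 96, 95, 90, 92, 91, 94, 97, 98, 98, 102, 102, 104, 104, 106, 105, 104, 101, 93, 88, 118, 157, 172, 174, 176, 177, 180, 182, 182, 184]
245 [179, 178, 177, 179, 178, 179, 175, 153, 112, 80, 83, 94, 96, 96, 98, 95, 94, 96, 94, 90, 91, 93, 93, 98, 97, 100, 102, 102, 103, 106, 105, 105, 104, 101, 92, 92, 125, 161, 173, 176, 179, 179, 181, 182, 183, 186]
270 [89, 90, 87, 86, 89, 90, 88, 84, 72, 72, 83, 91, 97, 99, 99, 97, 98, 94, 95, 90, 93, 91, 94, 97, 100, 100, 102, 102, 104, 104, 105, 105, 103, 103, 101, 92, 84, 88, 94, 90, 92, 93, 94, 95, 93, 95]
77 [ 501.6 -375.4   77. ] [ 69.42 -10.78  -3.48]
77 [ 505.3 -392.9   77. ] [69.41  7.17 -3.42]
77 [ 526.6 -379.2   77. ] [ 69.41  -1.69 -27.15]
77 [ 471.6 -390.5   77. ] [69.42 -2.29 29.03]
77 [ 602.6 -362.6   77. ] [  69.39   -1.93 -104.94]
65 [ 497.8 -375.6   65. ] [ 81.42 -11.32   0.26]
65 [ 501.7 -394.1   65. ] [81.41  7.58  0.32]
65 [ 524.2 -379.7   65. ] [ 81.41  -1.76 -24.67]
65 [ 466.2 -391.6   65. ] [81.42 -2.39 34.49]
65 [ 604.2 -362.2   65. ] [  81.39   -2.01 -106.58]
```

Emit:
send_rows(
  moves=[
    [25,-1.5,0,0],
    [25,0,0,0],
    [25,0,0,0],
    [15,0,0,0],
    [10.4,0,0,0],
    [0,0,0,0],
  ],
)

```text
time: 5.0
tool_pos: [500.1, -385.1, 45.9]
tcp_rot: [-1.116, 1.57, 2.235]
contact_force: [-0.3, -1.1, -0.4]
grip_width: 91.8
```

Emit:
send_rows(
  moves=[
    [0,0,0,0],
    [0,0,0,0],
    [0,0,0,0],
    [0,0,0,0],
    [0,0,0,0],
    [0,0,0,0],
  ],
  hand=0,
)

```text
time: 5.75
tool_pos: [500.3, -385.3, 46.3]
tcp_rot: [-2.248, 1.571, 1.103]
contact_force: [0.6, -0.3, -0.4]
grip_width: 36.4
```

```bash
python3 - <<'E'
from h import *
o=get_obs();print(o)
E
```

```text
{'time': 5.75, 'joint_positions': array([-7.77604758e-01,  7.11562275e-01,  1.42213380e+00,  9.65291979e-05,
        1.00792270e+00,  5.84393735e-01]), 'dq': array([-1.17047776e-03, -2.32510198e-04,  8.61524237e-05, -2.97175360e-04,
        1.42085349e-03, -1.05091790e-03]), 'tau': array([ 1.19859425e-03, -5.71382046e+01, -2.07742882e+01,  7.46919285e-02,
       -1.34097895e-02, -1.67024182e-04]), 'tool_pos': array([ 500.25016416, -385.26294003,   46.29021418]), 'tcp_rot': array([-2.24750694,  1.57071061,  1.10283204]), 'contact_force': array([ 0.59404248, -0.31295536, -0.38254166]), 'moment': array([-0.0135872 ,  0.13082581,  0.00433847]), 'grip_width': 36.37014602169073}
```

Still closing.

Emit:
send_rows(
  moves=[
    [0,0,0,0],
    [0,0,0,0],
    [0,0,0,0],
    [0,0,0,0],
  ],
)

```text
time: 6.25
tool_pos: [500.2, -385.3, 46.3]
tcp_rot: [-1.889, 1.571, 1.461]
contact_force: [0.3, -0.3, 0.5]
grip_width: 19.5
```

```bash
python3 - <<'E'
from h import *
o=get_obs();print({k:o[k] for k in('tool_pos','contact_force','moment','grip_width')},hd()[0])
E
```

```text
{'tool_pos': array([ 500.23567653, -385.25344269,   46.25971074]), 'contact_force': array([ 0.25414   , -0.31204442,  0.53242776]), 'moment': array([-0.07099421,  0.17113508, -0.01058306]), 'grip_width': 19.481440410311023} -78.0444273172798
```

Emit:
send_rows(
  moves=[
    [-5,0,0,0],
    [-15,0,0,0],
    [-20,0,0,0],
    [-30,0,0,0],
    [-30,0,0,0],
    [0,0,0,-5],
    [0,0,0,-9],
    [0,0,0,-9],
  ],
)

```text
time: 7.25
tool_pos: [500.4, -385.4, 147.7]
tcp_rot: [1.798, 1.569, -0.729]
contact_force: [-0.2, 1.0, -1.4]
grip_width: 20.1
```

Emit:
send_rows(
  moves=[
    [0,0,0,-9],
    [0,0,0,-9],
    [0,0,0,-9],
    [0,0,0,-9],
    [0,0,0,-8],
    [0,0,0,-4.5],
    [0,0,0,0],
    [0,0,0,0],
  ],
)

```text
time: 8.25
tool_pos: [500.3, -385.3, 146.9]
tcp_rot: [1.051, 1.57, -0.635]
contact_force: [-0.2, -0.5, -1.6]
grip_width: 19.4
```

```bash
python3 - <<'E'
from h import *
o=get_obs();print({k:o[k] for k in('tool_pos','contact_force','moment','grip_width')},hd()[0],delta(480.4,-51.9,146.3))
im,K,A,p=save('wrist','w2');print(rot(o['tcp_rot']).round(3))
E
```

```text
{'tool_pos': array([ 500.33327286, -385.34996024,  146.89370492]), 'contact_force': array([-0.23708495, -0.45356199, -1.62361632]), 'moment': array([-0.10481104,  0.01967344, -0.026931  ]), 'grip_width': 19.39625414911679} -6.630124533031403 [   0.44  -58.3  -328.92]
[[ 0.001  0.993 -0.115]
 [-0.    -0.115 -0.993]
 [-1.     0.001  0.   ]]
```

View pics/w2.png

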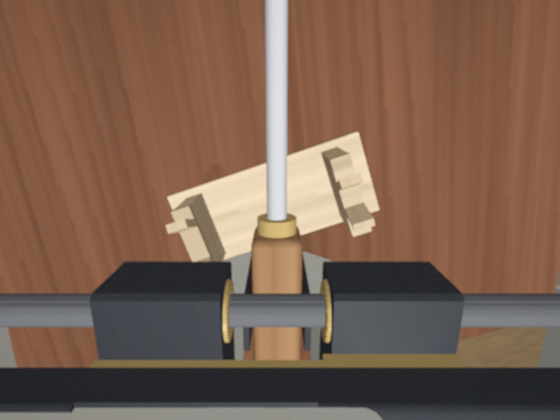

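Emit:
send_rows(
  moves=[
    [0,-5.7,-30,0],
    [0,-10,-55,0],
    [0,-10,-55,0],
    [0,-10,-55,0],
    [0,-10,-55,0],
    [0,-7.6,-48.9,0],
    [0,-5,-30,0],
    [0,0,0,0],
  ],
)

```text
time: 9.3
tool_pos: [479.6, -50.0, 146.7]
tcp_rot: [2.233, 1.57, 0.55]
contact_force: [0.1, -0.3, -0.3]
grip_width: 19.9
```

```bash
python3 - <<'E'
from h import *
o=get_obs();print({k:o[k] for k in('tool_pos','contact_force')},hd()[0])
im,K,A,p=save('scene','s2');im2,K2,A2,p2=save('top','t2')
x=o['tool_pos']+np.r_[178*np.array([.1155,.9933]),0];x[2]=165
print(proj(x,K,A,p),proj(x-[0,0,55],K,A,p),proj(x,K2,A2,p2),proj(x-[0,0,55],K2,A2,p2))
a=cv2.resize(im[200:350,250:410],None,fx=3,fy=3,interpolation=2);b=cv2.resize(im2[165:275,145:300],None,fx=3,fy=3,interpolation=2)
c=np.zeros((450+330,480,3),np.uint8);c=np.zeros((450,480+465,3),np.uint8);c[:,:480]=a;c[:330,480:]=b
cv2.imwrite('pics/c2.png',cv2.resize(c,None,fx=.84,fy=.84)[:,:,::-1])
E
```

```text
{'tool_pos': array([479.64023077, -50.0422967 , 146.69356309]), 'contact_force': array([ 0.14197232, -0.29545022, -0.32965337])} -6.402014900962846
[326.66035661 227.18652862] [324.37492825 240.21851089] [229.78091696 218.08219079] [231.81016759 220.16972077]
```

View pics/c2.png

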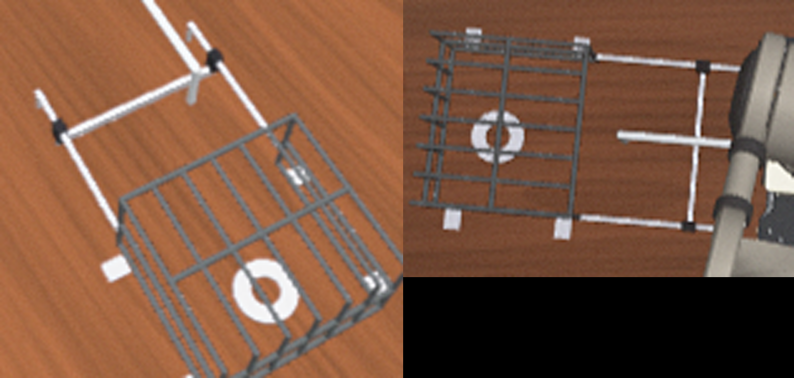

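```bash
python3 - <<'E'
from h import *
im,K,A,p=load('top0' if 0 else 't2');o=get_obs()
for r in(216,217,218,219,220,221):print(r,im[r,222:242,2].tolist())
for u in(229,230,231):print(u,ray(u,218.5,165,K,A,p))
u=ray(229,218.5,169,K,A,p);print('end top',u)
# washer centroid
a=im[195:245,160:205].astype(int);m=(a.min(2)>150);ys,xs=np.nonzero(m);print(xs.min()+160,xs.max()+160,ys.min()+195,ys.max()+195,xs.mean()+160,ys.mean()+195)
print(ray((xs.min()+xs.max())/2+160,(ys.min()+ys.max())/2+195,6,K,A,p))
im,K,A,p=load('s2')
for r in range(224,244,2):print(r,im[r,316:340,2].tolist())
sc=im[290:335,335:380].astype(int);m=(sc.min(2)>150);ys,xs=np.nonzero(m)
print(xs.min()+335,xs.max()+335,ys.min()+290,ys.max()+290);print(ray((xs.min()+xs.max())/2+335,(ys.min()+ys.max())/2+290,6,K,A,p))
print(ray(326.5,240,110,K,A,p))
E
```

```text
216 [51, 45, 43, 43, 51, 46, 43, 44, 67, 95, 67, 60, 45, 44, 41, 31, 37, 35, 38, 35]
217 [47, 46, 43, 46, 47, 41, 44, 59, 161, 193, 166, 161, 154, 148, 148, 143, 144, 137, 144, 97]
218 [50, 45, 57, 45, 49, 50, 43, 75, 224, 240, 237, 232, 236, 234, 236, 234, 233, 232, 236, 191]
219 [50, 53, 51, 49, 47, 51, 43, 64, 170, 194, 199, 202, 211, 217, 221, 222, 227, 227, 230, 230]
220 [50, 54, 51, 51, 51, 55, 51, 47, 62, 83, 107, 120, 129, 135, 152, 148, 159, 163, 166, 175]
221 [50, 50, 49, 51, 47, 44, 43, 46, 50, 66, 79, 100, 68, 43, 36, 38, 33, 37, 43, 44]
229 [499.2060637 128.7165493 165.       ]
230 [499.14192721 126.23748312 165.        ]
231 [499.07778499 123.75819539 165.        ]
end top [498.80093208 128.3298922  169.        ]
172 192 209 228 181.77439024390245 218.84146341463415
[518.7778658  278.12773762   6.        ]
224 [76, 63, 70, 64, 64, 62, 83, 171, 245, 251, 251, 243, 138, 67, 59, 55, 38, 35, 41, 64, 126, 171, 90, 62]
226 [66, 71, 68, 68, 63, 65, 60, 71, 135, 233, 250, 251, 249, 163, 126, 156, 146, 57, 40, 72, 168, 249, 247, 168]
228 [64, 65, 65, 70, 71, 66, 64, 61, 66, 111,
[... 229 characters left out ...]
9, 172, 160, 171, 160, 97, 64, 62, 67, 75, 69, 69, 66, 68, 65, 79]
234 [251, 249, 249, 233, 179, 166, 154, 142, 125, 150, 164, 172, 132, 73, 67, 67, 64, 64, 70, 70, 74, 70, 64, 70]
236 [160, 154, 141, 115, 105, 71, 62, 71, 116, 156, 174, 165, 107, 70, 60, 65, 66, 64, 66, 59, 71, 75, 70, 63]
238 [79, 69, 65, 69, 69, 66, 64, 87, 135, 159, 176, 161, 76, 62, 68, 60, 65, 70, 67, 66, 65, 70, 68, 71]
240 [63, 70, 69, 64, 66, 66, 60, 81, 130, 165, 165, 127, 70, 65, 68, 64, 64, 69, 64, 70, 68, 67, 68, 68]
242 [66, 69, 68, 68, 63, 62, 69, 63, 62, 71, 68, 62, 62, 64, 63, 68, 67, 64, 62, 63, 65, 63, 66, 66]
342 368 303 327
[518.42485937 281.33969301   6.        ]
[495.82537181 129.02721962 110.        ]
```

Emit:
send_rows(
  moves=[
    [20,0,0,0],
    [25,0,0,0],
    [23,0,0,0],
    [15,0,0,0],
    [5,0,0,0],
    [0,0,0,0],
  ],
)

```text
time: 10.15
tool_pos: [480.0, -52.6, 58.3]
tcp_rot: [-1.61, 1.571, 2.987]
contact_force: [-0.6, -0.2, -0.9]
grip_width: 19.6
```

Emit:
send_rows(
  moves=[
    [0,0,-15,0],
    [0,0,-25,0],
    [0,0,-25,0],
    [0,1,-25,0],
    [0,1,-25,0],
    [0,1,-25,0],
    [0,0,-14.8,0],
    [0,0,0,0],
  ],
)

```text
time: 11.15
tool_pos: [500.4, 102.6, 58.6]
tcp_rot: [1.807, 1.57, 0.124]
contact_force: [-0.4, -1.3, -1.6]
grip_width: 20.0
```

```bash
python3 - <<'E'
from h import *
o=get_obs();print({k:o[k] for k in('tool_pos','contact_force','moment')},hd()[0])
im,K,A,p=save('scene','s3');im2,K2,A2,p2=save('top','t3')
a=cv2.resize(im[270:340,310:400],None,fx=6,fy=6,interpolation=2);b=cv2.resize(im2[190:250,150:230],None,fx=5,fy=5,interpolation=2)
c=np.zeros((420,540+400,3),np.uint8);c[:,:540]=a;c[:300,540:]=b
cv2.imwrite('pics/c3.png',cv2.resize(c,None,fx=.85,fy=.85)[:,:,::-1])
E
```

```text
{'tool_pos': array([500.43823844, 102.62714947,  58.61743607]), 'contact_force': array([-0.37665176, -1.34883698, -1.62622268]), 'moment': array([-0.12920004,  0.09118388,  0.07677347])} -6.427484957181131
```

View pics/c3.png

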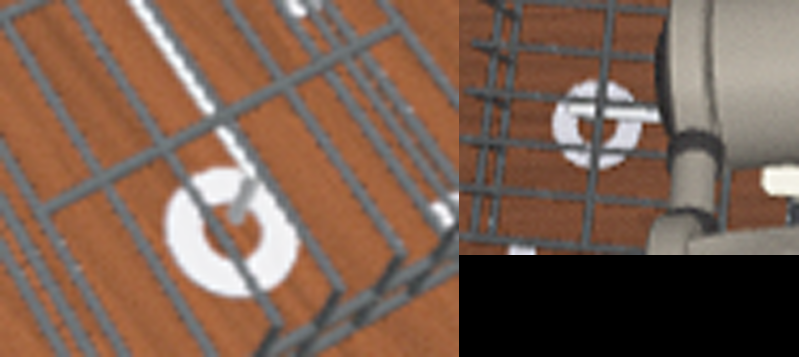

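```bash
python3 - <<'E'
from h import *
im,K,A,p=load('t3')
for r in(213,214,215,216,217,218,219):print(r,im[r,170:190,2].tolist())
print('top shank end',ray(176.5,215.5,77,K,A,p),'washer',ray(182,218.5,6,K,A,p))
im,K,A,p=load('s3')
for r in range(299,318,2):print(r,im[r,345:372,2].tolist())
print('tip',ray(356,312,22,K,A,p),'hole',ray(355.7,315.3,6,K,A,p),ray(355,315,6,K,A,p))
E
```

```text
213 [76, 80, 83, 90, 108, 107, 85, 77, 75, 75, 89, 102, 67, 88, 76, 126, 157, 154, 157, 149]
214 [41, 46, 48, 157, 173, 152, 155, 159, 153, 151, 153, 153, 86, 93, 85, 90, 87, 89, 79, 77]
215 [50, 49, 79, 234, 229, 184, 228, 235, 234, 235, 234, 240, 93, 91, 137, 175, 168, 167, 156, 157]
216 [54, 51, 134, 234, 224, 202, 211, 207, 207, 214, 226, 230, 74, 92, 196, 237, 236, 235, 234, 234]
217 [46, 60, 182, 228, 224, 223, 199, 170, 104, 123, 151, 161, 83, 91, 139, 180, 182, 197, 207, 204]
218 [41, 65, 197, 224, 222, 222, 224, 205, 44, 65, 91, 86, 94, 88, 34, 40, 49, 130, 184, 170]
219 [49, 68, 210, 226, 220, 221, 226, 176, 36, 46, 61, 63, 96, 90, 50, 48, 55, 153, 228, 221]
top shank end [519.87619074 278.0425512   77.        ] washer [518.7778658  278.12773762   6.        ]
299 [57, 61, 67, 65, 67, 71, 69, 62, 66, 135, 230, 242, 201, 125, 109, 75, 59, 60, 61, 64, 66, 64, 68, 64, 66, 62, 61]
301 [78, 61, 55, 59, 65, 63, 68, 65, 60, 67, 94, 179, 233, 186, 136, 117, 81, 62, 61, 67, 64, 64, 64, 64, 66, 66, 62]
303 [119, 84, 74, 95, 111, 157, 205, 227, 227, 227, 224, 215, 202, 237, 244, 139, 1
[... 405 characters left out ...]
36, 133, 114, 106, 66, 60, 68, 62, 62]
311 [242, 241, 244, 234, 134, 117, 104, 69, 72, 116, 154, 153, 155, 139, 174, 231, 243, 242, 244, 240, 183, 124, 109, 75, 60, 61, 63]
313 [242, 241, 242, 242, 210, 106, 119, 108, 74, 85, 134, 152, 125, 70, 65, 141, 231, 242, 242, 244, 240, 173, 128, 117, 84, 65, 59]
315 [243, 242, 242, 240, 207, 81, 76, 115, 117, 82, 60, 67, 57, 54, 62, 84, 176, 245, 243, 242, 242, 245, 235, 135, 119, 110, 71]
317 [243, 243, 242, 242, 241, 175, 71, 67, 109, 125, 116, 68, 63, 64, 59, 106, 202, 244, 241, 241, 242, 243, 242, 183, 98, 114, 114]
tip [517.80937554 280.26040153  22.        ] hole [517.55087879 282.79357395   6.        ] [518.42485937 281.33969301   6.        ]
```

Emit:
send_rows(
  moves=[
    [6,0,0,0],
    [6,0,0,0],
    [4,0,0,0],
    [1,0,0,0],
    [0,0,0,0],
  ],
)

```text
time: 11.88
tool_pos: [500.4, 101.5, 41.2]
tcp_rot: [-1.842, 1.571, 2.756]
contact_force: [0.0, -1.1, -0.2]
grip_width: 19.6
```

Emit:
send_rows(
  moves=[
    [1,0,0,0],
    [1,0,0,0],
    [0,0,0,0],
  ],
)

```text
time: 12.25
tool_pos: [500.4, 101.6, 39.3]
tcp_rot: [-2.571, 1.571, 2.027]
contact_force: [-0.1, 0.5, -1.0]
grip_width: 20.2
```

Emit:
send_rows(
  moves=[
    [1,0,0,0],
    [0,0,0,0],
  ],
)

```text
time: 12.5
tool_pos: [500.4, 101.6, 38.3]
tcp_rot: [-2.498, 1.571, 2.1]
contact_force: [0.4, -0.2, -0.6]
grip_width: 19.4
```

Emit:
send_rows(
  moves=[
    [0.7,0,0,0],
    [0,0,0,0],
  ],
)

```text
time: 12.75
tool_pos: [500.3, 101.6, 37.6]
tcp_rot: [-1.893, 1.571, 2.705]
contact_force: [-0.1, 0.4, -1.1]
grip_width: 19.5
```

Emit:
send_rows(
  moves=[
    [0,0,2,0],
    [0,0,5,0],
    [0,0,5,0],
    [0,0,5,0],
    [0,0,5,0],
    [0,0,5,0],
    [0,0,0,0],
  ],
)

```text
time: 13.62
tool_pos: [497.3, 74.3, 37.6]
tcp_rot: [-1.541, 1.571, 3.056]
contact_force: [-0.6, 0.0, -1.3]
grip_width: 19.9
```

```bash
python3 - <<'E'
from h import *
o=get_obs();print({k:o[k] for k in('tool_pos','contact_force','moment')},hd()[0])
im,K,A,p=save('scene','s4')
a=im[250:340,300:400].astype(int);m=(a.min(2)>200).astype(np.uint8)
for s in('s3','s4'):
    a=load(s)[0][270:345,320:395].astype(int);ys,xs=np.nonzero(a.min(2)>215);n,l,st,ce=cv2.connectedComponentsWithStats(cv2.dilate((a.min(2)>215).astype(np.uint8),np.ones((3,3))));print(s,st[1:].tolist())
E
```

```text
{'tool_pos': array([497.29588523,  74.34303635,  37.61367498]), 'contact_force': array([-0.55578842,  0.0157477 , -1.33849768]), 'moment': array([-0.10208314,  0.07103812, -0.01842526])} -6.574784688087962
s3 [[15, 0, 18, 23, 113], [46, 0, 5, 4, 18], [22, 24, 27, 35, 509]]
s4 [[11, 0, 33, 52, 620], [46, 0, 5, 4, 18]]
```

Emit:
send_rows(
  moves=[
    [0,0,6,0],
    [0,0,8,0],
    [0,0,8,0],
    [0,0,8,0],
    [0,0,8,0],
    [0,0,8,0],
    [0,0,8,0],
    [0,0,8,0],
  ],
)

```text
time: 14.68
tool_pos: [490.2, 12.6, 37.6]
tcp_rot: [2.828, 1.571, 1.143]
contact_force: [-0.4, 0.7, -0.6]
grip_width: 19.7
```

Emit:
send_rows(
  moves=[
    [0,0,8,0],
    [0,0,8,0],
    [0,0,8,0],
    [0,0,8,0],
    [0,0,8,0],
    [0,0,8,0],
    [0,0,8,0],
    [0,0,8,0],
  ],
)

```text
time: 15.68
tool_pos: [482.9, -50.9, 37.6]
tcp_rot: [2.44, 1.571, 0.755]
contact_force: [-0.2, 0.7, -1.7]
grip_width: 19.9
```

Emit:
send_rows(
  moves=[
    [0,0,8,0],
    [0,0,8,0],
    [0,0,4,0],
    [0,0,0,0],
  ],
)

```text
time: 16.18
tool_pos: [480.7, -70.6, 37.6]
tcp_rot: [2.426, 1.571, 0.741]
contact_force: [-0.3, -0.7, -0.8]
grip_width: 19.7
```

```bash
python3 - <<'E'
from h import *
o=get_obs();print({k:o[k] for k in('tool_pos','contact_force','moment')},hd()[0])
im,K,A,p=save('scene','s5')
a=cv2.resize(im[170:310,240:370],None,fx=4,fy=4,interpolation=2)
cv2.imwrite('pics/c5.png',a[:,:,::-1])
E
```

```text
{'tool_pos': array([480.67775376, -70.58509936,  37.60402831]), 'contact_force': array([-0.28459201, -0.6773419 , -0.78295165]), 'moment': array([-0.08815845,  0.01548562,  0.02459763])} -6.569603651035424
```

View pics/c5.png

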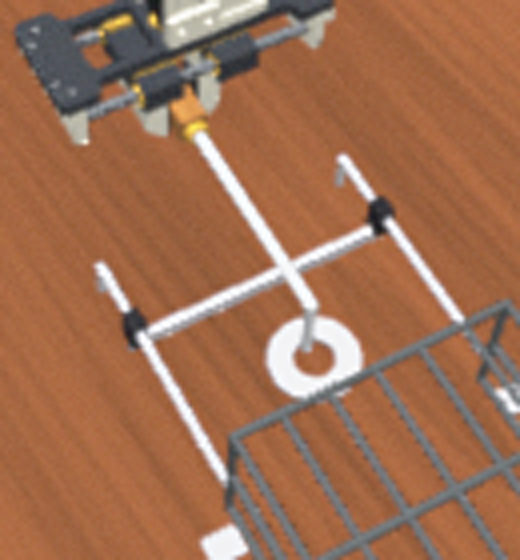

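Emit:
send_rows(
  moves=[
    [0,0,3,0],
    [0,0,3,0],
    [0,0,3,0],
    [0,0,3,0],
    [0,0,2,0],
    [0,0,1,0],
    [0,0,0,0],
  ],
)

```text
time: 17.1
tool_pos: [479.0, -85.3, 37.6]
tcp_rot: [1.888, 1.571, 0.203]
contact_force: [-0.8, 0.7, -1.4]
grip_width: 20.2
```

Emit:
send_rows(
  moves=[
    [0,0,1,0],
    [0,0,1,0],
    [0,0,1,0],
  ],
)

```text
time: 17.48
tool_pos: [478.7, -88.2, 37.6]
tcp_rot: [2.846, 1.571, 1.162]
contact_force: [0.3, 0.6, -1.6]
grip_width: 19.7
```

Emit:
send_rows(
  moves=[
    [0,0,1,0],
    [0,0,1,0],
  ],
)

```text
time: 17.73
tool_pos: [478.4, -90.2, 37.6]
tcp_rot: [-3.036, 1.571, 1.562]
contact_force: [0.1, 0.5, -0.7]
grip_width: 19.9
```

Emit:
send_rows(
  moves=[
    [0,0,1,0],
    [0,0,1,0],
  ],
)

```text
time: 17.98
tool_pos: [478.2, -92.2, 37.6]
tcp_rot: [2.479, 1.571, 0.794]
contact_force: [-0.4, 0.9, -1.1]
grip_width: 20.0
```

Emit:
send_rows(
  moves=[
    [0,0,1,0],
    [0,0,1,0],
  ],
)

```text
time: 18.23
tool_pos: [478.0, -94.2, 37.6]
tcp_rot: [2.48, 1.571, 0.795]
contact_force: [-0.6, 0.2, -1.4]
grip_width: 19.3
```

Emit:
send_rows(
  moves=[
    [0,0,1,0],
  ],
)

```text
time: 18.35
tool_pos: [477.8, -95.2, 37.6]
tcp_rot: [3.036, 1.571, 1.351]
contact_force: [-0.4, -0.3, 0.4]
grip_width: 19.9
```

Emit:
send_rows(
  moves=[
    [0,0,1,0],
  ],
)

```text
time: 18.48
tool_pos: [477.8, -96.2, 37.6]
tcp_rot: [2.379, 1.571, 0.694]
contact_force: [0.8, 0.0, -2.1]
grip_width: 19.8
```

Emit:
send_rows(
  moves=[
    [0,0,1,0],
  ],
)

```text
time: 18.6
tool_pos: [477.6, -97.2, 37.6]
tcp_rot: [2.579, 1.571, 0.894]
contact_force: [-0.3, 2.0, -1.0]
grip_width: 19.9
```

Emit:
send_rows(
  moves=[
    [0,0,0.5,0],
  ],
)

```text
time: 18.73
tool_pos: [477.6, -97.7, 37.6]
tcp_rot: [2.461, 1.571, 0.776]
contact_force: [0.7, 0.0, -0.7]
grip_width: 20.0
```

Emit:
send_rows(
  moves=[
    [0,0,0.5,0],
  ],
)

```text
time: 18.85
tool_pos: [477.5, -98.1, 37.6]
tcp_rot: [2.77, 1.571, 1.085]
contact_force: [0.6, 1.2, -2.0]
grip_width: 19.9
```

Emit:
send_rows(
  moves=[
    [0,0,0.7,0],
  ],
)

```text
time: 18.98
tool_pos: [477.4, -98.8, 37.6]
tcp_rot: [2.537, 1.571, 0.852]
contact_force: [0.5, 0.2, -0.5]
grip_width: 19.7
```

Emit:
send_rows(
  moves=[
    [0,0,0.7,0],
  ],
)

```text
time: 19.1
tool_pos: [477.3, -99.5, 37.6]
tcp_rot: [2.791, 1.571, 1.106]
contact_force: [0.5, 0.6, -0.9]
grip_width: 19.6
```

Emit:
send_rows(
  moves=[
    [0,0,0.7,0],
  ],
)

```text
time: 19.23
tool_pos: [477.2, -100.0, 37.5]
tcp_rot: [-2.542, 1.57, 2.056]
contact_force: [0.5, 2.1, -1.4]
grip_width: 19.7
```

Emit:
send_rows(
  moves=[
    [0,0,0.4,0],
  ],
)

```text
time: 19.35
tool_pos: [476.9, -100.3, 37.5]
tcp_rot: [-2.255, 1.57, 2.344]
contact_force: [0.1, 3.7, -2.0]
grip_width: 20.1
```

Emit:
send_rows(
  moves=[
    [0,0,0.4,0],
  ],
)

```text
time: 19.48
tool_pos: [476.7, -100.5, 37.4]
tcp_rot: [-2.144, 1.569, 2.455]
contact_force: [-0.3, 4.2, -1.3]
grip_width: 19.7
```

Emit:
send_rows(
  moves=[
    [0,0,0.2,0],
  ],
)

```text
time: 19.6
tool_pos: [476.7, -100.7, 37.4]
tcp_rot: [-2.118, 1.569, 2.481]
contact_force: [-1.0, 5.5, -2.7]
grip_width: 19.5
```

Emit:
send_rows(
  moves=[
    [0,0,0,0],
    [0,0,0,0],
  ],
)

```text
time: 19.85
tool_pos: [476.7, -100.7, 37.4]
tcp_rot: [-2.106, 1.57, 2.493]
contact_force: [0.4, 5.4, -1.7]
grip_width: 19.5
```

Emit:
send_rows(
  moves=[
    [0,0,0,0],
    [0,0,0,0],
  ],
)

```text
time: 20.1
tool_pos: [476.7, -100.7, 37.4]
tcp_rot: [-2.089, 1.569, 2.51]
contact_force: [-1.0, 4.6, -3.2]
grip_width: 19.7
```

Emit:
send_rows(
  moves=[
    [0,0,0,0],
    [0,0,0,0],
  ],
)

```text
time: 20.35
tool_pos: [476.7, -100.7, 37.4]
tcp_rot: [-2.1, 1.569, 2.499]
contact_force: [-0.7, 5.0, -2.3]
grip_width: 19.8
```

Emit:
send_rows(
  moves=[
    [0,0,0,0],
    [0,0,0,0],
    [0,0,0,0],
    [0,0,0,0],
  ],
)

```text
time: 20.85
tool_pos: [476.7, -100.8, 37.4]
tcp_rot: [-2.083, 1.57, 2.516]
contact_force: [0.0, 4.9, -2.6]
grip_width: 19.6
```

Emit:
send_rows(
  moves=[
    [0,0,0,0],
    [0,0,0,0],
    [0,0,0,0],
    [0,0,0,0],
  ],
)

```text
time: 21.35
tool_pos: [476.7, -100.7, 37.4]
tcp_rot: [-2.095, 1.57, 2.503]
contact_force: [-1.0, 4.7, -1.9]
grip_width: 19.8
```

```bash
python3 - <<'E'
from h import *
o=get_obs();print({k:o[k] for k in('time','tool_pos','contact_force','moment')},hd()[0])
im,K,A,p=save('scene','s6');im0=load('s5')[0]
a=cv2.resize(np.hstack([im[160:310,240:370]]),None,fx=4,fy=4,interpolation=2)
cv2.imwrite('pics/c6.png',a[:,:,::-1])
E
```

```text
{'time': 21.35, 'tool_pos': array([ 476.70489311, -100.71599237,   37.40188908]), 'contact_force': array([-1.0429111 ,  4.7148176 , -1.94750725]), 'moment': array([0.78116706, 0.23412927, 0.24400521])} -6.525843387214358
```

View pics/c6.png

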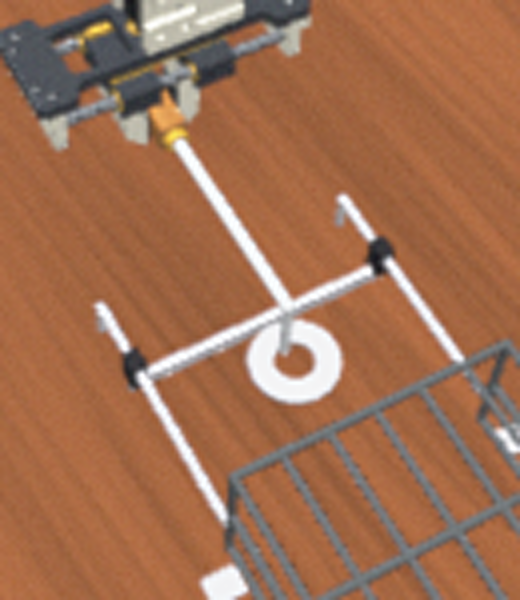

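Emit:
send_rows(
  moves=[
    [0,0,-0.5,0],
    [0,0,-0.5,0],
    [0,0,-1,0],
    [0,0,-2,0],
    [0,0,-2.5,0],
    [0,0,-2.5,0],
    [0,0,0,0],
  ],
)

```text
time: 22.28
tool_pos: [478.3, -92.1, 37.6]
tcp_rot: [1.817, 1.571, 0.132]
contact_force: [-0.3, -0.0, -1.7]
grip_width: 19.7
```

```bash
python3 - <<'E'
from h import *
o=get_obs();print({k:o[k] for k in('time','tool_pos','contact_force','moment')},hd()[0])
save('scene','s7')
a,b=load('s6')[0].astype(int),load('s7')[0].astype(int)
# washer far edge compare + hook column
for r in(244,248,252,256,259,261):print(r,a[r,300:326,2].tolist(),b[r,300:326,2].tolist(),sep='\n')
E
```

```text
{'time': 22.275, 'tool_pos': array([478.27482063, -92.07036263,  37.61821183]), 'contact_force': array([-0.28820397, -0.04430471, -1.65685789]), 'moment': array([-0.18248143,  0.0881445 ,  0.00617293])} -6.524603248965476
244
[156, 137, 107, 142, 226, 246, 246, 245, 245, 241, 171, 176, 214, 247, 248, 246, 246, 246, 245, 245, 246, 249, 243, 135, 67, 57]
[156, 141, 104, 141, 226, 246, 246, 244, 244, 245, 245, 220, 166, 183, 223, 247, 247, 246, 245, 245, 247, 248, 221, 126, 62, 56]
248
[61, 124, 228, 249, 246, 245, 245, 246, 227, 115, 132, 158, 87, 58, 61, 61, 59, 95, 196, 248, 246, 245, 245, 247, 247, 139]
[64, 124, 226, 249, 246, 245, 244, 247, 220, 100, 92, 158, 175, 160, 88, 55, 56, 93, 193, 248, 245, 245, 245, 248, 245, 114]
252
[57, 90, 186, 250, 247, 245, 245, 247, 245, 164, 82, 64, 58, 60, 61, 61, 62, 95, 197, 249, 245, 244, 245, 247, 242, 131]
[62, 95, 195, 249, 247, 245, 245, 247, 244, 161, 77, 61, 63, 62, 60, 65, 64, 101, 197, 249, 245, 244, 245, 247, 244, 137]
256
[58, 58, 62, 88, 171, 243, 249, 247, 245, 245, 245, 246, 246, 247, 247, 246, 246, 246, 245, 245, 246, 246, 242, 163, 77, 62]
[57, 62, 62, 90, 171, 243, 249, 247, 245, 245, 245, 246, 246, 246, 247, 246, 246, 245, 245, 245, 246, 247, 242, 165, 78, 62]
259
[60, 60, 60, 64, 64, 60, 74, 110, 165, 221, 241, 246, 249, 249, 249, 249, 248, 241, 229, 207, 124, 68, 60, 63, 63, 65]
[58, 63, 66, 63, 68, 63, 73, 114, 169, 225, 245, 249, 249, 249, 249, 249, 249, 246, 230, 206, 124, 82, 61, 59, 55, 67]
261
[59, 63, 56, 69, 63, 63, 64, 59, 57, 55, 63, 68, 84, 84, 90, 87, 74, 69, 66, 61, 65, 63, 65, 60, 62, 61]
[56, 59, 60, 59, 66, 63, 63, 59, 57, 58, 64, 81, 93, 88, 94, 89, 83, 68, 65, 63, 70, 62, 61, 61, 66, 61]
```

Emit:
send_rows(
  moves=[
    [3,0,0,0],
    [-3,0,0,0],
  ],
)

```text
time: 22.58
tool_pos: [477.9, -92.2, 37.3]
tcp_rot: [-1.923, 1.57, 2.675]
contact_force: [0.0, 0.0, -1.5]
grip_width: 20.1
```

I typed the first row with the wrong sign: 3 mm down, then back up. The forces still read normal, so I'll lift now.

Emit:
send_rows(
  moves=[
    [-4,0,0,0],
    [-8,0,0,0],
    [-12,0,0,0],
    [-20,0,0,0],
    [-25,0,0,0],
    [-25,0,0,0],
    [-14.5,0,0,0],
    [0,0,0,0],
  ],
)

```text
time: 23.58
tool_pos: [478.7, -92.4, 147.2]
tcp_rot: [1.374, 1.568, -0.311]
contact_force: [0.6, 0.7, -1.1]
grip_width: 19.9
```

```bash
python3 - <<'E'
from h import *
o=get_obs();print({k:o[k] for k in('time','tool_pos','contact_force','moment')},hd()[0],delta(500.24,-385.25,146.3))
save('scene','s8');save('wrist','w8')
a,b=load('s7')[0].astype(int),load('s8')[0].astype(int)
for r in(252,256,259):print(r,a[r,300:326,2].tolist(),b[r,300:326,2].tolist(),sep='\n')
im2=load('w2')[0];im8=load('w8')[0]
for r in(30,100,160,200):
  for im in(im2,im8):
    row=im[r,255:300].astype(int);m=(row.max(1)-row.min(1)<25)&(row.min(1)>130);x=np.nonzero(m)[0];print(r,x.min()+255,x.max()+255)
print([np.nonzero(im[180:260,277,2]<120)[0].min()+180 for im in(im2,im8)])
E
```

```text
{'time': 23.575, 'tool_pos': array([478.69890129, -92.40144386, 147.16351228]), 'contact_force': array([ 0.64758205,  0.70115939, -1.14800525]), 'moment': array([-0.10994714,  0.08619656,  0.00453342])} -6.53714790689354 [  1.13  54.74 288.49]
252
[62, 95, 195, 249, 247, 245, 245, 247, 244, 161, 77, 61, 63, 62, 60, 65, 64, 101, 197, 249, 245, 244, 245, 247, 244, 137]
[58, 90, 195, 249, 247, 246, 245, 246, 244, 163, 81, 66, 65, 64, 63, 61, 63, 101, 200, 249, 245, 244, 245, 246, 244, 136]
256
[57, 62, 62, 90, 171, 243, 249, 247, 245, 245, 245, 246, 246, 246, 247, 246, 246, 245, 245, 245, 246, 247, 242, 165, 78, 62]
[64, 60, 61, 90, 172, 241, 249, 247, 246, 245, 245, 245, 246, 247, 247, 246, 246, 246, 245, 245, 246, 247, 242, 166, 77, 62]
259
[58, 63, 66, 63, 68, 63, 73, 114, 169, 225, 245, 249, 249, 249, 249, 249, 249, 246, 230, 206, 124, 82, 61, 59, 55, 67]
[58, 64, 60, 62, 55, 61, 73, 108, 167, 224, 245, 250, 249, 248, 248, 249, 250, 247, 229, 209, 125, 79, 60, 58, 62, 61]
30 265 287
30 265 287
100 266 286
100 266 287
160 267 286
160 266 287
200 267 286
200 267 286
[np.int64(221), np.int64(221)]
```

Emit:
send_rows(
  moves=[
    [0,5.7,30,0],
    [0,10,52,0],
    [0,10,52,0],
    [0,10,52,0],
    [0,10,52,0],
    [0,9,50.5,0],
    [0,0,0,5],
    [0,0,0,9],
  ],
)

```text
time: 24.68
tool_pos: [498.8, -385.5, 143.9]
tcp_rot: [-2.028, 1.567, 2.32]
contact_force: [-0.5, -0.2, -1.4]
grip_width: 19.6
```

Emit:
send_rows(
  moves=[
    [0,0,0,9],
    [0,0,0,9],
    [0,0,0,9],
    [0,0,0,9],
    [0,0,0,9],
    [0,0,0,8],
    [0,0,0,4.5],
    [0,0,0,0],
  ],
)

```text
time: 25.68
tool_pos: [499.2, -384.7, 144.6]
tcp_rot: [-1.025, 1.568, 2.326]
contact_force: [0.0, -0.4, -1.1]
grip_width: 20.1
```

```bash
python3 - <<'E'
from h import *
import time
o=get_obs();save('wrist','w9');o=get_obs();print({k:o[k] for k in('time','tool_pos','contact_force','moment')},hd()[0],delta(500.24,-385.25,66.3),delta(500.24,-385.25,46.26))
E
```

```text
{'time': 25.725, 'tool_pos': array([ 499.29467478, -384.76589375,  144.84070123]), 'contact_force': array([-0.01224186,  0.30338576, -0.86682189]), 'moment': array([-0.07100985,  0.17889324,  0.00236558])} -77.94523012667571 [78.54  0.81 -0.91] [98.58  0.85 -0.93]
```

Emit:
send_rows(
  moves=[
    [20,0.8,-0.9,0],
    [25,0,0,0],
    [18,0,0,0],
    [6,0,0,0],
    [0,0,0,0],
    [0,0,0,0],
  ],
)

```text
time: 26.48
tool_pos: [501.2, -386.1, 78.0]
tcp_rot: [2.205, 1.569, -0.728]
contact_force: [0.5, -0.1, -1.1]
grip_width: 19.9
```

```bash
python3 - <<'E'
from h import *
for i in range(3):
    o=get_obs();print(o['tool_pos'],o['contact_force'],hd()[0],delta(500.24,-385.25,46.26))
    if i<2:save('wrist','w10')
E
```

```text
[ 501.1549359  -386.13365513   78.02939078] [ 0.46085973 -0.09834269 -1.05882251] -78.03220729188017 [31.77 -1.1   0.74]
[ 501.14823414 -386.12849272   78.08758899] [-0.23225312  0.64456891 -0.37691232] -78.0382944712081 [31.83 -1.09  0.74]
[ 501.08983667 -386.04381492   77.99714236] [ 0.21269332  0.02041437 -0.60979489] -78.03677124524991 [31.74 -0.99  0.7 ]
```

View pics/w10.png

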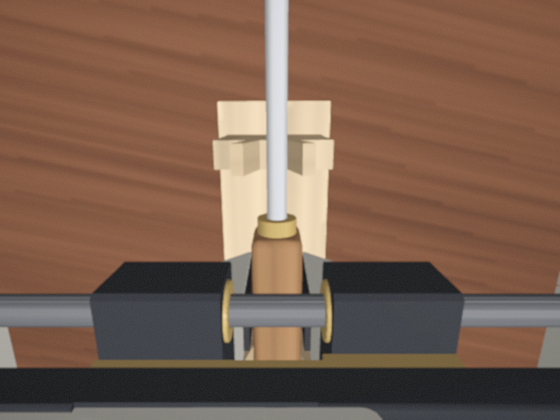

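Emit:
send_rows(
  moves=[
    [3,-1,0.7,0],
    [3,0,0,0],
    [0,0,0,0],
  ],
)

```text
time: 26.95
tool_pos: [499.6, -384.7, 70.7]
tcp_rot: [-1.122, 1.57, 2.228]
contact_force: [1.0, 0.3, -1.6]
grip_width: 20.0
```

```bash
python3 - <<'E'
from h import *
o=get_obs();print(o['tool_pos'],o['contact_force'],hd()[0],delta(500.24,-385.25,46.26))
E
```

```text
[ 499.62053154 -384.67237225   70.69102743] [ 0.99701875  0.27827802 -1.56669731] -78.04291868361261 [24.43  0.71 -0.49]
```

Emit:
send_rows(
  moves=[
    [0,0,0,0],
    [0,0,0,0],
    [0,0,0,0],
    [0,0,0,0],
  ],
)

```text
time: 27.45
tool_pos: [499.8, -384.9, 71.1]
tcp_rot: [-2.893, 1.571, 0.458]
contact_force: [0.8, 0.4, -1.3]
grip_width: 19.7
```

```bash
python3 - <<'E'
from h import *
o=get_obs();print(o['tool_pos'],np.abs(o['dq']).max(),hd()[0],delta(500.24,-385.25,46.26))
E
```

```text
[ 499.83669878 -384.87562877   71.11257788] 0.0017007794223853768 -78.04193169638742 [24.85  0.45 -0.31]
```

Emit:
send_rows(
  moves=[
    [4,0.4,-0.3,0],
    [4,0,0,0],
    [4,0,0,0],
    [4,0,0,0],
    [3,0,0,0],
    [0,0,0,0],
  ],
)

```text
time: 28.2
tool_pos: [500.1, -385.1, 51.8]
tcp_rot: [-1.106, 1.57, 2.245]
contact_force: [0.3, -0.0, -1.4]
grip_width: 19.9
```

Emit:
send_rows(
  moves=[
    [2,0,0,0],
    [2,0,0,0],
    [0,0,0,0],
  ],
)

```text
time: 28.58
tool_pos: [500.1, -385.1, 47.9]
tcp_rot: [-1.242, 1.57, 2.108]
contact_force: [-0.3, -0.3, -1.4]
grip_width: 19.3
```

Emit:
send_rows(
  moves=[
    [1,0,0,0],
    [0,0,0,0],
  ],
)

```text
time: 28.82
tool_pos: [500.2, -385.2, 47.1]
tcp_rot: [-1.822, 1.571, 1.528]
contact_force: [0.2, 0.7, -1.7]
grip_width: 19.9
```

Emit:
send_rows(
  moves=[
    [0.8,0,0,0],
    [0,0,0,0],
  ],
)

```text
time: 29.08
tool_pos: [500.2, -385.2, 46.4]
tcp_rot: [2.587, 1.571, -0.346]
contact_force: [0.0, -0.1, -0.2]
grip_width: 19.9
```

Emit:
send_rows(
  moves=[
    [0,0,0,0],
    [0,0,0,0],
    [0,0,0,0],
    [0,0,0,0],
    [0,0,0,0],
    [0,0,0,0],
    [0,0,0,0],
    [0,0,0,0],
  ],
  hand=0.9,
)

```text
time: 30.08
tool_pos: [500.2, -385.2, 46.3]
tcp_rot: [-2.099, 1.571, 1.251]
contact_force: [0.2, 0.7, 0.7]
grip_width: 82.5
```

Emit:
send_rows(
  moves=[
    [-10,0,0,0],
    [-20,0,0,0],
    [-30,0,0,0],
    [-40,0,0,0],
    [-40,0,0,0],
    [-30,0,0,0],
    [-10,0,0,0],
    [0,0,0,0],
  ],
)

```text
time: 31.08
tool_pos: [500.2, -385.2, 226.5]
tcp_rot: [2.335, 1.57, -0.598]
contact_force: [0.3, 0.5, -0.7]
grip_width: 82.9
```

```bash
python3 - <<'E'
from h import *
o=get_obs();print(o['time'],o['tool_pos'],o['contact_force'],o['grip_width'])
im,K,A,p=save('scene','s11')
c=np.hstack([cv2.resize(im[95:185,150:265],(460,360),interpolation=2),cv2.resize(im[180:290,250:350],(327,360),interpolation=2)])
cv2.imwrite('pics/c11.png',c[:,:,::-1])
a=load('scene0')[0].astype(int);b=im.astype(int)
d=(np.abs(a-b).max(2)>60).astype(np.uint8);n,l,st,ce=cv2.connectedComponentsWithStats(d);print([s.tolist() for s in st[1:] if s[4]>6])
E
```

```text
31.075 [ 500.18286864 -385.15224458  226.45003218] [ 0.26287095  0.46147246 -0.68725278] 82.93110764230929
[[170, 0, 72, 90, 2870], [389, 0, 16, 28, 232], [407, 2, 42, 31, 436], [397, 13, 52, 39, 994], [494, 45, 66, 50, 1271], [406, 59, 8, 7, 16], [428, 70, 7, 16, 29], [447, 74, 99, 73, 1732], [437, 79, 4, 11, 18], [411, 83, 13, 33, 207], [464, 89, 9, 17, 95], [469, 114, 4, 4, 9], [434, 134, 23, 5, 40], [438, 140, 7, 3, 12], [429, 141, 57, 36, 1489], [301, 240, 25, 21, 339], [347, 303, 22, 24, 221], [342, 307, 18, 22, 174]]
```

View pics/c11.png

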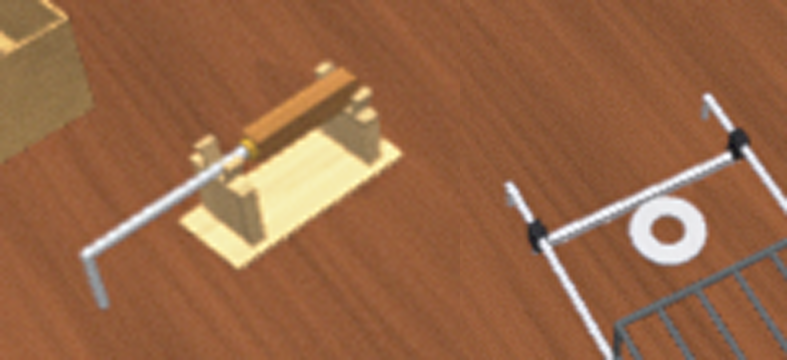

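```bash
python3 - <<'E'
from h import *
from plant import close_job
a,b=load('s6')[0].astype(int),load('s11')[0].astype(int)
print('washer region diff rows250+',np.abs(a-b)[250:265,298:328].max(), 'time',get_obs()['time']);print(close_job())
E
```

```text
washer region diff rows250+ 52 time 31.125
the job is handed in; nothing more can be done
None
```

The washer is against the stop bar, the rod is back in its rest with the hook down, and the job was handed in at 31.1 s of the allowed 67 s.

- **Pull:** I lowered the hook into the washer's hole and drew it out along the desk. The hook met the bar at TCP y ≈ -100 mm. I then held it there for about 1.75 s, and the readings in that hold were 4.6–5.5 N.
- **Washer:** The pictures right after I backed the hook off and after I lifted it out show no movement of the washer. The last view shows it flat at the bar. My final pixel comparison, from the hold to the end, gave a largest difference of 52 grey levels near the hole. I think this is the hook tip being in the earlier picture, but I did not check it separately.
- **Rod:** It was set down within about 0.2 mm of where it was picked up, and the last picture shows it seated in both notches. The picture difference shows changes only for the arm and the washer, so the other things on the desk did not move.
- **Slip:** Before lifting out, I commanded one row 3 mm down by mistake and reversed it at once, so the hook tip may have touched the desk lightly. The force read after that call was normal. The washer and the rod's position in the grip were unchanged.

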